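Lay the coffee tray in the pantry

TASK

Lay the coffee tray: lift every cup off the rail and stand it upright on the tray, then put one capsule from the capsule box into each cup, leaving the spare ones in the box. Stack all the biscuits in one neat pile in the middle of the plate, the largest at the bottom and the smallest on top. The plate stays on the tray; leave the other things on the counter alone.

Things in the scene. Friction and masses are not known exactly. Their poses are not given: they have to be found in the camera images.
- cup1: steel cup on the rail, or absent (always None; 2 or 3 are there). Outside 64 mm dia., 60 high, wall 3, floor 4; 130 g. Origin: centre of underside, z up to the mouth. Strap handle on its +x side, 16 wide, leaves the wall at 50.5-53.5 height, reaches 43 from the axis, turns down, open below, to 20.5 height; the bar sits in its 8 mm gap. Hangs leaning up to 0.1 rad; comes off when raised 31 mm.
- cup2: steel cup on the rail, or absent (always None; 2 or 3 are there). Outside 64 mm dia., 60 high, wall 3, floor 4; 130 g. Origin: centre of underside, z up to the mouth. Strap handle on its +x side, 16 wide, leaves the wall at 50.5-53.5 height, reaches 43 from the axis, turns down, open below, to 20.5 height; the bar sits in its 8 mm gap. Hangs leaning up to 0.1 rad; comes off when raised 31 mm.
- cup3: steel cup on the rail, or absent (always None; 2 or 3 are there). Outside 64 mm dia., 60 high, wall 3, floor 4; 130 g. Origin: centre of underside, z up to the mouth. Strap handle on its +x side, 16 wide, leaves the wall at 50.5-53.5 height, reaches 43 from the axis, turns down, open below, to 20.5 height; the bar sits in its 8 mm gap. Hangs leaning up to 0.1 rad; comes off when raised 31 mm.
- capsule1: an unused coffee capsule, copper-coloured can on an aluminium flange: flange 37 mm diameter and 2 mm thick at the bottom, straight can 31 mm diameter up to 25 mm high, a look-only dome to 29 mm; 14 g. Origin: centre of the flange's underside, z up out of the can. It starts standing in one of the box's four pockets.
- capsule2: an unused coffee capsule, copper-coloured can on an aluminium flange: flange 37 mm diameter and 2 mm thick at the bottom, straight can 31 mm diameter up to 25 mm high, a look-only dome to 29 mm; 14 g. Origin: centre of the flange's underside, z up out of the can. It starts standing in one of the box's four pockets.
- capsule3: an unused coffee capsule, copper-coloured can on an aluminium flange: flange 37 mm diameter and 2 mm thick at the bottom, straight can 31 mm diameter up to 25 mm high, a look-only dome to 29 mm; 14 g. Origin: centre of the flange's underside, z up out of the can. It starts standing in one of the box's four pockets.
- capsule4: an unused coffee capsule, copper-coloured can on an aluminium flange: flange 37 mm diameter and 2 mm thick at the bottom, straight can 31 mm diameter up to 25 mm high, a look-only dome to 29 mm; 14 g. Origin: centre of the flange's underside, z up out of the can. It starts standing in one of the box's four pockets.
- biscuit_large: the large one of the round oat biscuits, a flat disc 64 mm in diameter and 12 mm thick, lying on the board at the start or absent (None at all times; two or three biscuits are there). Origin: centre of its underside, z up.
- biscuit_medium: the medium one of the round oat biscuits, a flat disc 54 mm in diameter and 12 mm thick, lying on the board at the start or absent (None at all times; two or three biscuits are there). Origin: centre of its underside, z up.
- biscuit_small: the small one of the round oat biscuits, a flat disc 44 mm in diameter and 12 mm thick, lying on the board at the start or absent (None at all times; two or three biscuits are there). Origin: centre of its underside, z up.
- rail: fixed cup rail: level flat steel bar 370 mm long, 5.5 thick, 35 tall, top edge 165 above the counter, on two end posts (12 thick, up to 181 high). Origin on the counter below the bar's middle, y along the bar, z up. Cups hang on its -x side (the robot's), axes 36 from the bar's middle plane, at about y = 120, 0, -120, each cup's x along the rail's x; 41 mm or more between neighbours.
- tray: fixed wooden tray, outside 270 mm (its x) by 290 mm (its y); flat floor 8 mm above the counter, 254 by 274 mm inside; rim 8 mm wide, its top 10 mm above the floor (brass handle to 34 mm high at each y end). Origin: centre of its underside, z up. The plate stands in its +y half; the -y half is free for the cups.
- plate: a loose flat ceramic plate, 120 mm diameter, flat all over its top, which is 8 mm above its underside; 350 g, standing on the tray's floor. Origin: centre of its underside, z up.
- capsule_box: the fixed white capsule box, 122 by 122 mm, with 2 x 2 square pockets centred at x, y = +-29 mm from its origin; pocket 53 mm wide, floor 4 mm and walls 13 mm above the counter, so the cans' straight sides stand out 16 mm. Origin: centre of its underside, z up.
- board: the fixed dark wooden board, 270 mm (its x) by 250 mm (its y), 12 mm thick, on which the biscuits lie. Origin: centre of its underside, z up.
- spice_jar: bystander, loose, not part of the job: amber spice jar, 44 mm diameter, 70 mm high. Origin: underside.
- tea_tin: bystander, loose, not part of the job: grey tea tin, 56 mm diameter, 75 mm high. Origin: underside.
- pepper_mill: bystander, loose, not part of the job: wooden pepper mill, 54 mm diameter, 142 mm high. Origin: underside.
- honey_jar: bystander, loose, not part of the job: honey jar, 68 mm diameter, 90 mm high. Origin: underside.

How it is judged:
By the outcome, as a careful person would: the job done as asked, in the order asked, and still so for the second after the job is handed in, with the robot touching nothing.
Of biscuit_large, biscuit_medium, biscuit_small only 2 to 3 are there at a start; the rules pass over those that are not, and their reading is None.
Of cup1, cup2, cup3 only 2 to 3 are there at a start; the rules pass over those that are not, and their reading is None.
At some moment in a run one of biscuit_large, biscuit_medium, biscuit_small may be knocked a few centimetres aside while the robot is not near it.
It also fails if it takes over 210 s, if anything falls off the work surface, if the arm or the gripper's body presses on something with over 40 N, if the wrist force passes 120 N, or if a joint passes its speed limit or range.

ROBOT

A 6-joint arm with a two-finger parallel gripper is mounted at the origin on the work surface. World frame = base frame: x ahead of the robot, y to its left, z up, the work surface at z = 0. Lengths are in m, angles in rad, forces in N, time in s.
With the tool pointing down it reaches from about 0.25 to 0.775 m from the base axis. Payload 4 kg.
Tool frame: the origin (TCP) lies on the centre line of the jaws, within the pads' length; the fingertips stand robot.tips_ahead ahead of it and the grasp point (between the pads) lies 8 mm behind it (robot.tips_ahead is the distance from the TCP to the fingertips, in m); z points along the fingers, y is the line along which they close (so a half turn about z gives the same grasp; the last joint's range is limited). The gripper opens to 94 mm and grips with 3 to 60 N. Pads are 16 mm wide; open, the fingers measure 119 mm over their backs; the gripper's body (75 mm by 177 mm) begins 78 mm behind the grasp point.
Start: joints at [1.195, 0.087, 1.371, -0, 1.684, -0.103], TCP at [0.148, 0.53, 0.217] pointing down, gripper open.
Joint ranges: [-3.1, 3.1], [-0.76, 2.03], [0.27, 2.55], [-1.08, 4.22], [0.17, 2.65], [-2.57, 2.57]. Speed limits (rad/s): [2.79, 2.79, 3.14, 3.14, 3.14, 3.14].

INTERFACE

Orientations are given as [roll, pitch, yaw] about the fixed x, y, z axes, in that order (R = Rz(yaw) Ry(pitch) Rx(roll)).
In Python, from bench import robot, snapshot, close_job, spotter gives the robot as it stands. The module is installed in compiled form; this text tells all that it offers.
- The arm moves only by the tool servo_tool, never from a script. Its argument "commands" is one flat list of numbers, 7 for each row, row after row: the shift along the tool's x, y, z in m, then the turn, a rotation vector about the tool's x, y, z in degrees, then the finger opening in m, from 0 to 0.094. In form: [x, y, z, ax, ay, az, grip, x, y, z, ax, ay, az, grip, ...]. A call has 1 to 10 rows; each row is the pose to reach, as a shift and turn from the pose commanded when the call began, along the tool's axes at that moment; what a row does not reach only later rows make up. A row lasts 1/8 s, in which the tool goes at most 62.5 mm and 10.7 degrees, less where a joint would pass 70% of its speed; a pose out of reach is approached as far as the arm can. A call with a gripper value outside its range is refused whole. The fingers move at their own pace and stop on an object; the grip force is fixed at half the most. Time passes only in rows, so rows that repeat a pose let the fingers close. It gives the time, the measured TCP pose, the force, the opening and the grip force at its end, in the units of the state.
- robot.get_obs(): the state, without advancing time (a new reading comes with each control period).
- snapshot(name): name is "side" or "top"; returns a dict with "img" (384x512x3 uint8, blue, green, red), "camera_matrix" (3x3 intrinsics, pixels), "extrinsics" (4x4, takes a point from camera to world coordinates). Camera axes: x right, y down, z forward; pixel columns grow to the right and rows downward; lengths in m; the calibration is good to about 2 mm. A picture is of the moment at which its call begins. There is no depth.
- close_job(): hands the job in; it is judged then, once.
Trained networks look in a picture, given as the dict that the camera call returned (one of the last four; its "shot" number tells which), for a name from the list of things; names that differ only in an ending like _2 or _b are one class to them, and where a whole thing is asked for, a point or a joint stands for the part that bears it (a point fixed in the world has none). Each returns a list of dicts, best first, with "conf" (0 to 1); they miss things now and then, are a little off and sometimes report something else, mostly with a low value. They report only what shows in the picture. A call takes as long as a camera call.
- spotter.trace(name, picture): "region" (384x512 bool, what is visible of it) and "box" ([left, top, width, height] in pixels, round what is visible of it).
The state is a dict: "time": time; "joint_positions": joint angles; "qvel": joint speeds; "joint_torque": joint torques, N m; "tool_pos": TCP position; "ee_rot": TCP orientation; "wrist_force": force on the tool from outside, world axes, zero at the start; "wrist_torque": the same for the moment, N m; "width": finger opening in m; "finger_force": force on a finger pad.
Only numpy, scipy, OpenCV 4.12 (cv2) and the standard library are available. Lean on these libraries where they do the work, as an engineer would, in place of code of your own. Each camera call takes 0.05 s, during which the arm holds its last target. There are 200 camera calls.

## Working session

There is one attempt and no reset: what is moved stays moved. The work goes in short steps, Python scripts to look and compute and a tool call to move; the robot and the scene stay as the last step left them, time stands still between calls to the robot, and variables do not carry over. Pictures are saved under pics/ and viewed, at most 14 in all, crops included, and the job is handed in when it is done.

Besides the shell and the picture viewer there is one more tool, called after "Request:" as name(argument=value, ...) on one line, values as JSON. servo_tool: Moves the arm, as the interface text tells. Its arguments: {"type":"object","properties":{"commands":{"type":"array","items":{"type":"number"}}},"required":["commands"]}

```bash
mkdir -p pics; python3 - <<'E'
from bench import robot,snapshot
import cv2,numpy as np
o=robot.get_obs();print({k:(np.round(v,3).tolist()) for k,v in o.items()},robot.tips_ahead)
for n in("top","side"):
    s=snapshot(n);cv2.imwrite(f"pics/{n}0.png",cv2.resize(s["img"],(768,576)));print(n,s["camera_matrix"].round(1).tolist(),s["extrinsics"].round(3).tolist(),s["shot"])
E
```

```text
{'time': 0.0, 'joint_positions': [1.195, 0.088, 1.372, -0.0, 1.684, -0.103], 'qvel': [0.002, 0.0, 0.001, 0.001, 0.002, -0.001], 'joint_torque': [0.0, -34.019, -30.242, 0.072, 0.033, -0.0], 'tool_pos': [0.148, 0.529, 0.215], 'ee_rot': [-3.139, -0.0, 2.869], 'wrist_force': [-0.22, 0.532, 0.562], 'wrist_torque': [-0.042, -0.017, -0.046], 'finger_force': 0.0, 'width': 0.094} 0.011
top [[432.3, 0.0, 262.2], [0.0, 432.3, 194.1], [0.0, 0.0, 1.0]] [[-0.001, -0.999, 0.042, 0.54], [-1.0, 0.002, 0.027, -0.027], [-0.027, -0.042, -0.999, 1.247], [0.0, 0.0, 0.0, 1.0]] 1
side [[498.7, 0.0, 259.7], [0.0, 498.7, 190.2], [0.0, 0.0, 1.0]] [[0.998, -0.028, 0.059, 0.517], [-0.061, -0.7, 0.712, -0.84], [0.021, -0.714, -0.7, 0.936], [0.0, 0.0, 0.0, 1.0]] 2
```

View pics/top0.png

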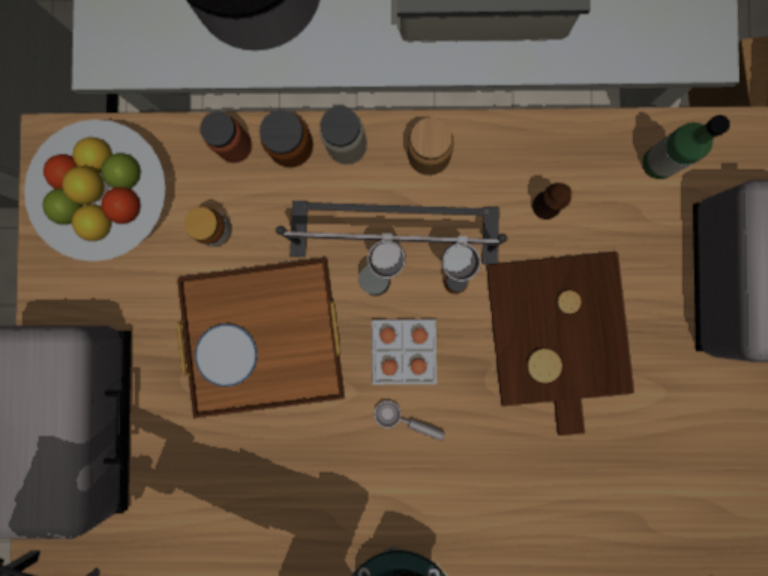

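View pics/side0.png

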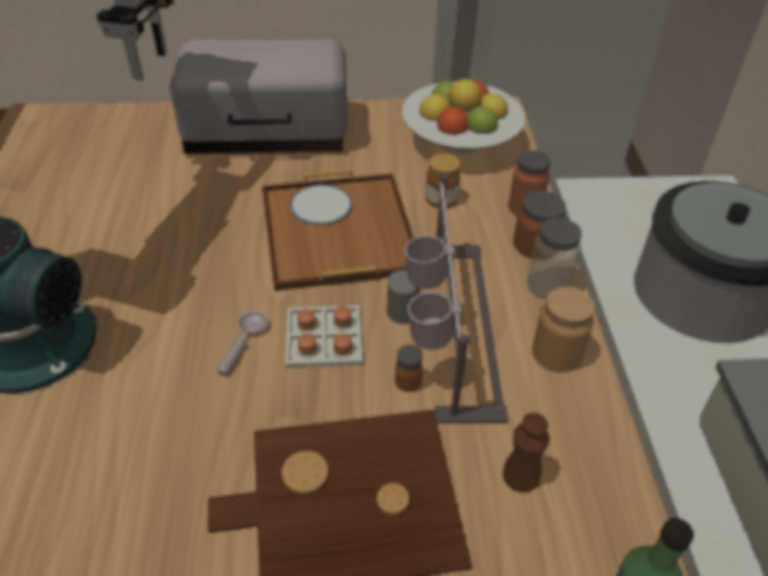

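The top view (768x576) shows 2 cups at (386,257) and (460,262), with the tea tin and spice jar near or below them. The box is at (404,351) with 4 capsules, the plate at (226,354), and 2 biscuits at (545,366) and (569,301). The side view agrees.

```bash
cat > h.py <<'E'
from bench import robot,snapshot,spotter
import cv2,numpy as np
from scipy.optimize import minimize
a=np.linspace(0,2*np.pi,40)
def ring(r,z): return np.c_[r*np.cos(a),r*np.sin(a),0*a+z]
def rect(x,y,zs): return np.array([[i*x/2,j*y/2,z] for i in(1,-1) for j in(1,-1) for z in zs])
M=dict(cup=np.r_[ring(.032,0),ring(.032,.06)],capsule=np.r_[ring(.0185,0),ring(.0155,.025),ring(.008,.029)],
 plate=np.r_[ring(.06,0),ring(.06,.008)],tray=rect(.27,.29,(0,.018)),capsule_box=rect(.122,.122,(0,.013)),
 board=rect(.27,.25,(0,.012)),tea_tin=np.r_[ring(.028,0),ring(.028,.075)],spice_jar=np.r_[ring(.022,0),ring(.022,.07)],
 biscuit_large=np.r_[ring(.032,0),ring(.032,.012)],biscuit_medium=np.r_[ring(.027,0),ring(.027,.012)],biscuit_small=np.r_[ring(.022,0),ring(.022,.012)])
def proj(P,s):
    E=np.linalg.inv(s["extrinsics"]);c=P@E[:3,:3].T+E[:3,3];q=c@s["camera_matrix"].T;return q[:,:2]/q[:,2:]
def ray(u,v,s,z):
    d=s["extrinsics"][:3,:3]@np.linalg.inv(s["camera_matrix"])@[u,v,1];o=s["extrinsics"][:3,3];return o+d*(z-o[2])/d[2]
def mask(P,s):
    m=np.zeros((384*4,512*4),np.uint8);cv2.fillConvexPoly(m,cv2.convexHull(((proj(P,s)+.5)*4).astype(np.int32)),1);return m
def fit(model,obs,p0,z=None,yaw=None,lean=False):
    """obs list of (snapshot, region). p: x,y,(z),(yaw)"""
    T=[(s,cv2.resize(r.astype(np.uint8),None,fx=4,fy=4)) for s,r in obs]
    def cost(p):
        k=2;zz=z
        if z is None: zz=p[2];k=3
        w=p[k] if yaw is not None else 0
        R=np.array([[np.cos(w),-np.sin(w),0],[np.sin(w),np.cos(w),0],[0,0,1]])
        P=M[model]@R.T+[p[0],p[1],zz];c=0
        for s,r in T:
            m=mask(P,s);c+=1-(m&r).sum()/max((m|r).sum(),1)
        return c/len(T)
    x0=list(p0[:2])+([p0[2]] if z is None else [])+([yaw] if yaw is not None else [])
    d=[.01,.01]+([.01] if z is None else [])+([.1] if yaw is not None else [])
    S=np.array([x0]+[np.array(x0)+np.eye(len(x0))[i]*d[i] for i in range(len(x0))])
    r=minimize(cost,x0,method="Nelder-Mead",options=dict(initial_simplex=S,xatol=1e-4,fatol=1e-4,maxiter=150));return r.x,r.fun
def cen(r): v,u=np.nonzero(r);return u.mean(),v.mean()
E
cat > m1.py <<'E'
from h import *
t=snapshot("top");s=snapshot("side")
z0=dict(cup1=.145,capsule1=.018,plate=.016,tray=.01,capsule_box=.007,board=.006,tea_tin=.04,spice_jar=.035)
def name2(n): return n[:-1] if n[-1].isdigit() else n
for n in ["cup1","capsule1","plate","tray","capsule_box","board","tea_tin","spice_jar","biscuit_large","biscuit_medium","biscuit_small"]:
    T=spotter.trace(n,t);S=spotter.trace(n,s);m=name2(n)
    print(n,[(round(d["conf"],2),d["box"]) for d in T],[(round(d["conf"],2),d["box"]) for d in S])
    zz=z0.get(n,.018)
    for d in T:
        if d["conf"]<.4: continue
        p=ray(*cen(d["region"]),t,zz)
        best=[(np.hypot(*(np.array(ray(*cen(e["region"]),s,zz))-p)[:2]),e) for e in S if e["conf"]>.3]
        best=[b for b in best if b[0]<.05];best.sort(key=lambda b:b[0])
        yaw=0. if m in("tray","board","capsule_box") else None
        obs=[(t,d["region"])]+([(s,best[0][1]["region"])] if best else [])
        base={"cup":.115,"capsule":.004,"plate":.008}.get(m,.012 if "bis" in m else 0)
        x,f=fit(m,obs,[p[0],p[1],base],z=None if best else base,yaw=yaw)
        x1,f1=fit(m,obs,[p[0],p[1]],z=base,yaw=yaw)
        print("   ",round(d["conf"],2),x.round(4),round(f,3),"| fixed z",x1.round(4),round(f1,3),"both" if best else "top only")
E
python3 m1.py
```

```text
cup1 [(0.74, [242.8, 153.5, 28.6, 34.2]), (0.65, [294.5, 159.8, 28.2, 29.1])] [(0.84, [270.6, 195.9, 37.8, 43.0]), (0.82, [270.3, 156.9, 29.2, 33.9])]
    0.74 [0.6418 0.0151 0.1099] 0.127 | fixed z [0.6417 0.0149] 0.13 both
    0.65 [ 0.6372 -0.1127  0.116 ] 0.093 | fixed z [ 0.6371 -0.1119] 0.093 both
capsule1 [(0.56, [272.2, 237.4, 13.6, 15.5]), (0.51, [256.0, 238.6, 9.9, 12.9]), (0.4, [274.1, 220.1, 11.8, 12.4])] [(0.73, [220.4, 220.9, 15.4, 18.1]), (0.69, [197.8, 218.2, 17.7, 22.2]), (0.53, [221.4, 206.1, 13.1, 16.0]), (0.51, [197.1, 201.9, 17.9, 19.0])]
    0.56 [ 0.4502 -0.0402  0.0078] 0.111 | fixed z [ 0.4499 -0.0391] 0.138 both
    0.51 [0.449  0.0132 0.0106] 0.088 | fixed z [0.4485 0.0145] 0.146 both
    0.4 [ 0.5079 -0.0437  0.0081] 0.098 | fixed z [ 0.5081 -0.0432] 0.12 both
plate [(0.77, [129.2, 217.5, 40.5, 40.7]), (0.54, [115.5, 174.4, 113.0, 104.0]), (0.34, [242.8, 156.6, 28.2, 28.2]), (0.23, [185.6, 134.1, 151.3, 43.8]), (0.18, [238.2, 177.7, 21.1, 18.9])] [(0.95, [194.1, 124.3, 40.0, 24.7]), (0.55, [186.4, 202.3, 55.7, 43.7])]
    0.77 [0.4707 0.3265 0.0128] 0.078 
[... 1042 characters left out ...]
    0.76 [0.6086 0.041  0.0008] 0.348 | fixed z [0.6093 0.041 ] 0.348 both
spice_jar [(0.67, [296.7, 186.8, 14.9, 12.9])] [(0.69, [281.1, 101.4, 22.4, 38.3]), (0.56, [264.3, 228.8, 19.1, 37.1]), (0.54, [224.6, 205.6, 8.5, 18.4])]
    0.67 [ 0.6094 -0.1111 -0.    ] 0.366 | fixed z [ 0.6096 -0.1111] 0.367 both
biscuit_large [(0.97, [349.6, 232.6, 23.8, 25.3])] [(0.98, [184.0, 300.4, 33.9, 27.5])]
    0.97 [ 0.4521 -0.2759  0.0165] 0.089 | fixed z [ 0.4524 -0.2755] 0.102 both
biscuit_medium [] [(0.66, [282.7, 104.0, 22.8, 34.7])]
biscuit_small [(0.78, [373.2, 196.1, 12.5, 13.1])] [(0.75, [251.8, 322.3, 19.7, 22.8])]
    0.78 [ 0.5712 -0.3214  0.0128] 0.148 | fixed z [ 0.5719 -0.3214] 0.148 both
```

Request:
servo_tool(commands=[-0.318,-0.202,-0.053,0,0,-15.62,0.085,-0.318,-0.202,-0.053,0,0,-15.62,0.085,-0.318,-0.202,-0.053,0,0,-15.62,0.085,-0.318,-0.202,-0.053,0,0,-15.62,0.085,-0.318,-0.202,-0.053,0,0,-15.62,0.085,-0.318,-0.202,-0.053,0,0,-15.62,0.085,-0.318,-0.202,-0.053,0,0,-15.62,0.085,-0.318,-0.202,-0.053,0,0,-15.62,0.085,-0.318,-0.202,-0.053,0,0,-15.62,0.085,-0.318,-0.202,-0.053,0,0,-15.62,0.085])

```text
time: 2.55
tool_pos: [0.399, 0.2506, 0.2693]
ee_rot: [3.141, -0.0, -3.139]
wrist_force: [0.1, -0.1, -1.2]
width: 0.0851
finger_force: 0.0
```

Request:
servo_tool(commands=[-0.24,-0.235,0.02,0,0,0,0.085,-0.24,-0.235,0.02,0,0,0,0.085,-0.24,-0.235,0.02,0,0,0,0.085,-0.24,-0.235,0.02,0,0,0,0.085,-0.24,-0.235,0.02,0,0,0,0.085,-0.24,-0.235,0.02,0,0,0,0.085,-0.24,-0.235,0.02,0,0,0,0.085,-0.24,-0.235,0.02,0,0,0,0.085,-0.24,-0.235,0.06,0,0,0,0.085,-0.24,-0.235,0.06,0,0,0,0.085])

```text
time: 3.8
tool_pos: [0.6373, 0.0163, 0.2063]
ee_rot: [3.141, -0.007, -3.139]
wrist_force: [-0.1, -0.5, -1.3]
width: 0.0848
finger_force: 0.0
```

```bash
python3 - <<'E'
from h import *
t=snapshot("top");s=snapshot("side")
a=t["img"][90:250,190:370];b=s["img"][120:280,210:390]
cv2.imwrite("pics/c1.png",cv2.resize(np.hstack([a,b]),None,fx=2.1,fy=2.1,interpolation=cv2.INTER_CUBIC))
E
```

```text
(no output)
```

View pics/c1.png

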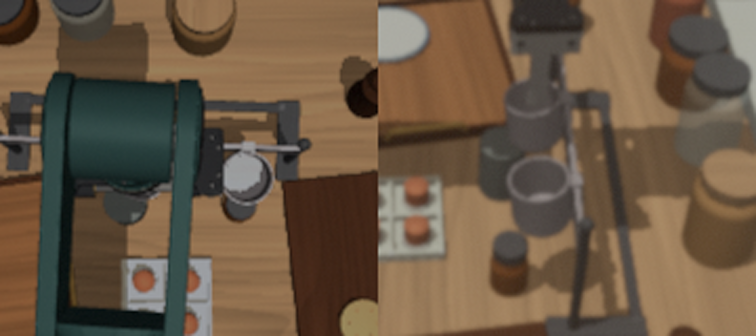

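The hand is centred over cup A, at about (530,110) in the side half, with the fingers on either side of it along y.

Request:
servo_tool(commands=[0,0,0.03,0,0,0,0.085,0,0,0.063,0,0,0,0.085,0,0,0.063,0,0,0,0.085,0,0,0.063,0,0,0,0.07,0,0,0.063,0,0,0,0.05,0,0,0.063,0,0,0,0.05,0,0,0.063,0,0,0,0.05,0,0,0.063,0,0,0,0.05,0,0,0.063,0,0,0,0.05,0,0,0.063,0,0,0,0.05])

```text
time: 5.15
tool_pos: [0.641, 0.0151, 0.1489]
ee_rot: [3.141, 0.004, -3.141]
wrist_force: [-1.0, 2.0, 5.2]
width: 0.0644
finger_force: 30.0
```

Request:
servo_tool(commands=[0,0,-0.01,0,0,0,0.05,0,0,-0.025,0,0,0,0.05,0,0,-0.04,0,0,0,0.05,0,0,-0.055,0,0,0,0.05,0,0,-0.07,0,0,0,0.05,0.02,0,-0.07,0,0,0,0.05,0.05,0,-0.07,0,0,0,0.05,0.07,0.04,-0.07,0,0,0,0.05,0.07,0.09,-0.07,0,0,0,0.05,0.07,0.1,-0.07,0,0,0,0.05])

```text
time: 6.4
tool_pos: [0.5695, 0.1169, 0.2174]
ee_rot: [3.141, 0.001, -3.138]
wrist_force: [0.4, -0.8, -0.5]
width: 0.0641
finger_force: 30.0
```

```bash
python3 - <<'E'
from h import *
o=robot.get_obs();print(o["tool_pos"],o["width"],o["wrist_force"])
s=snapshot("side");t=snapshot("top")
cv2.imwrite("pics/c2.png",cv2.resize(np.hstack([t["img"][100:300,90:330],s["img"][60:260,150:390]]),None,fx=1.6,fy=1.6,interpolation=cv2.INTER_CUBIC))
for n,ss in(("tray",t),("plate",t),("plate",s)):
    print(n,[(round(d["conf"],2),d["box"]) for d in spotter.trace(n,ss)][:1])
E
```

```text
[0.56954839 0.11688294 0.21743912] 0.06410841242000656 [ 0.39135061 -0.84733585 -0.54860322]
tray [(0.83, [118.4, 184.9, 98.2, 92.6])]
plate [(0.55, [131.0, 218.9, 19.2, 39.1])]
plate [(0.98, [192.9, 124.0, 41.4, 24.2])]
```

View pics/c2.png

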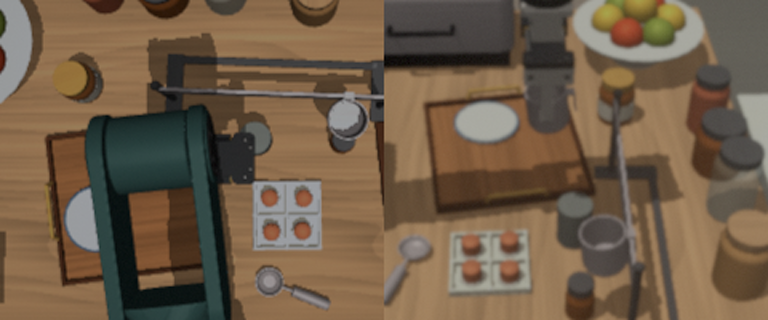

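The cup is clear of the rail and held. The tea tin and spice jar have not moved.

Request:
servo_tool(commands=[0,0.05,0,0,0,0,0.05,0,0.089,0.04,0,0,0,0.05,0,0.089,0.1,0,0,0,0.05,0,0.089,0.14,0,0,0,0.05,0,0.089,0.16,0,0,0,0.05,0,0.089,0.168,0,0,0,0.05,0,0.089,0.168,0,0,0,0.05,0,0.089,0.171,0,0,0,0.05,0,0.089,0.172,0,0,0,0.05,0,0.089,0.172,0,0,0,0.05])

```text
time: 7.9
tool_pos: [0.572, 0.2029, 0.0482]
ee_rot: [-3.142, 0.005, 3.141]
wrist_force: [-1.6, -2.2, 8.2]
width: 0.0641
finger_force: 30.0
```

Request:
servo_tool(commands=[0,0,-0.001,0,0,0,0.066,0,0,-0.001,0,0,0,0.07,0,0,-0.001,0,0,0,0.08,0,0,-0.001,0,0,0,0.08,0,0,-0.03,0,0,0,0.08,0,0,-0.08,0,0,0,0.08,0,0,-0.13,0,0,0,0.08,0,-0.06,-0.155,0,0,0,0.085,0,-0.12,-0.155,0,0,0,0.085,0,-0.12,-0.155,0,0,0,0.085])

```text
time: 9.15
tool_pos: [0.5703, 0.0797, 0.2]
ee_rot: [-3.141, 0.001, 3.136]
wrist_force: [-0.5, 0.9, 0.4]
width: 0.0851
finger_force: 0.0
```

```bash
python3 - <<'E'
from h import *
print(robot.get_obs()["tool_pos"])
s=snapshot("side");t=snapshot("top")
cv2.imwrite("pics/c3.png",cv2.resize(np.hstack([t["img"][100:300,90:330],s["img"][60:260,150:390]]),None,fx=1.6,fy=1.6,interpolation=cv2.INTER_CUBIC))
for ss in(t,s):
  for d in spotter.trace("cup1",ss)[:3]:
    u,v=cen(d["region"]);print(d["conf"],d["box"],ray(u,v,ss,.038).round(3),ray(u,v,ss,.145).round(3))
E
```

```text
[0.57025028 0.07972257 0.20002914]
0.63 [296.5, 160.9, 21.7, 27.9] [ 0.646 -0.121  0.038] [ 0.636 -0.112  0.145]
0.81 [241.6, 143.6, 23.9, 26.1] [0.576 0.199 0.038] [0.569 0.075 0.145]
0.73 [190.9, 122.6, 41.0, 29.0] [0.471 0.298 0.038] [0.476 0.163 0.145]
0.56 [272.4, 195.5, 32.0, 41.8] [ 0.656 -0.012  0.038] [ 0.639 -0.111  0.145]
```

View pics/c3.png

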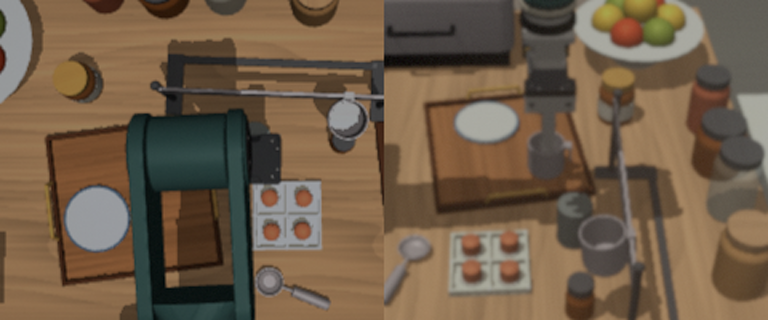

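Cup A stands upright on the tray at about (545,155) in the side half. Next is cup B.

Request:
servo_tool(commands=[0,-0.1,-0.02,0,0,0,0.085,-0.068,-0.195,-0.02,0,0,0,0.085,-0.068,-0.195,-0.02,0,0,0,0.085,-0.068,-0.195,-0.02,0,0,0,0.085,-0.068,-0.195,-0.02,0,0,0,0.085,-0.068,-0.195,-0.01,0,0,0,0.085,-0.068,-0.195,-0.01,0,0,0,0.085,-0.068,-0.195,-0.01,0,0,0,0.085])

```text
time: 10.35
tool_pos: [0.6376, -0.1102, 0.2094]
ee_rot: [3.141, -0.0, -3.14]
wrist_force: [-0.3, -0.6, 0.8]
width: 0.0852
finger_force: 0.0
```

Request:
servo_tool(commands=[0,-0.001,0.03,0,0,0,0.085,0,-0.001,0.062,0,0,0,0.085,0,-0.001,0.062,0,0,0,0.085,0,-0.001,0.062,0,0,0,0.07,0,-0.001,0.062,0,0,0,0.05,0,-0.001,0.062,0,0,0,0.05,0,-0.001,0.062,0,0,0,0.05,0,-0.001,0.062,0,0,0,0.05,0,-0.001,0.062,0,0,0,0.05,0,-0.001,0.062,0,0,0,0.05])

```text
time: 11.6
tool_pos: [0.6385, -0.1116, 0.1496]
ee_rot: [3.141, 0.003, -3.141]
wrist_force: [-2.2, 4.8, 6.3]
width: 0.0641
finger_force: 30.0
```

Request:
servo_tool(commands=[0,0,-0.01,0,0,0,0.05,0,0,-0.025,0,0,0,0.05,0,0,-0.04,0,0,0,0.05,0,0,-0.055,0,0,0,0.05,0,0,-0.07,0,0,0,0.05,0.02,0,-0.07,0,0,0,0.05,0.06,0,-0.07,0,0,0,0.05,0.1,0.04,-0.07,0,0,0,0.05,0.14,0.09,-0.07,0,0,0,0.05,0.14,0.09,-0.07,0,0,0,0.05])

```text
time: 12.85
tool_pos: [0.496, -0.0202, 0.2188]
ee_rot: [3.141, 0.002, -3.138]
wrist_force: [0.8, -0.5, -0.1]
width: 0.0644
finger_force: 30.0
```

Request:
servo_tool(commands=[0.02,0.05,0,0,0,0,0.05,0.043,0.1,0,0,0,0,0.05,0.043,0.16,0,0,0,0,0.05,0.043,0.212,0,0,0,0,0.05,0.043,0.212,0,0,0,0,0.05,0.043,0.212,0,0,0,0,0.05])

```text
time: 13.6
tool_pos: [0.4558, 0.1889, 0.2179]
ee_rot: [-3.141, 0.001, 3.141]
wrist_force: [-0.5, -0.0, -1.1]
width: 0.0639
finger_force: 30.0
```

Request:
servo_tool(commands=[0,0,0.05,0,0,0,0.05,0,0,0.1,0,0,0,0.05,0,0,0.14,0,0,0,0.05,0,0,0.16,0,0,0,0.05,0,0,0.168,0,0,0,0.05,0,0,0.17,0,0,0,0.05,0,0,0.172,0,0,0,0.05,0,0,0.172,0,0,0,0.05])

```text
time: 14.6
tool_pos: [0.4567, 0.1881, 0.0481]
ee_rot: [-3.14, 0.004, 3.141]
wrist_force: [-1.0, -3.8, 5.5]
width: 0.0639
finger_force: 30.0
```

Request:
servo_tool(commands=[0,0,-0.001,0,0,0,0.066,0,0,-0.001,0,0,0,0.07,0,0,-0.001,0,0,0,0.08,0,0,-0.001,0,0,0,0.08,0,0,-0.03,0,0,0,0.08,0,0,-0.08,0,0,0,0.08,0,0,-0.13,0,0,0,0.08,0.06,-0.02,-0.155,0,0,0,0.06,0.12,-0.04,-0.155,0,0,0,0.05,0.12,-0.04,-0.155,0,0,0,0.045])

```text
time: 15.85
tool_pos: [0.3325, 0.149, 0.2008]
ee_rot: [3.141, 0.002, -3.141]
wrist_force: [0.2, 1.0, 0.2]
width: 0.0534
finger_force: 0.0
```

```bash
cat > m2.py <<'E'
from h import *
import sys
print(robot.get_obs()["tool_pos"].round(4) if hasattr(robot.get_obs()["tool_pos"],"round") else robot.get_obs()["tool_pos"])
t=snapshot("top");s=snapshot("side")
cv2.imwrite(f"pics/{sys.argv[1]}.png",cv2.resize(np.hstack([t["img"][100:300,90:330],s["img"][60:260,150:390]]),None,fx=1.6,fy=1.6,interpolation=cv2.INTER_CUBIC))
base=dict(cup1=.008,capsule1=.004,plate=.008,biscuit_large=.012,biscuit_small=.012)
for n in sys.argv[2:]:
    T=spotter.trace(n,t);S=spotter.trace(n,s);m=n.rstrip("123");z=base[n]
    for d in T:
        if d["conf"]<.4: continue
        p=ray(*cen(d["region"]),t,z+.015)
        c=[e for e in S if np.hypot(*(ray(*cen(e["region"]),s,z+.015)-p)[:2])<.03]
        obs=[(t,d["region"])]+[(s,e["region"]) for e in c[:1]]
        x,f=fit(m,obs,[p[0],p[1],z],z=None if c else z);print(n,round(d["conf"],2),x.round(4),round(f,3))
E
python3 m2.py c4 cup1 capsule1 plate biscuit_large biscuit_small
```

```text
[0.3325 0.149  0.2008]
cup1 0.85 [0.5759 0.2003 0.0124] 0.118
cup1 0.7 [0.457  0.1865 0.0137] 0.128
capsule1 0.7 [0.4483 0.0136 0.0084] 0.124
capsule1 0.54 [0.508  0.017  0.0065] 0.181
capsule1 0.43 [0.5215 0.2598] 0.98
plate 0.77 [0.4716 0.3259 0.0155] 0.084
biscuit_large 0.66 [ 0.4519 -0.2735  0.0126] 0.069
biscuit_small 0.76 [ 0.5711 -0.3224  0.0163] 0.111
biscuit_small 0.72 [0.4493 0.0147] 0.361
```

View pics/c4.png

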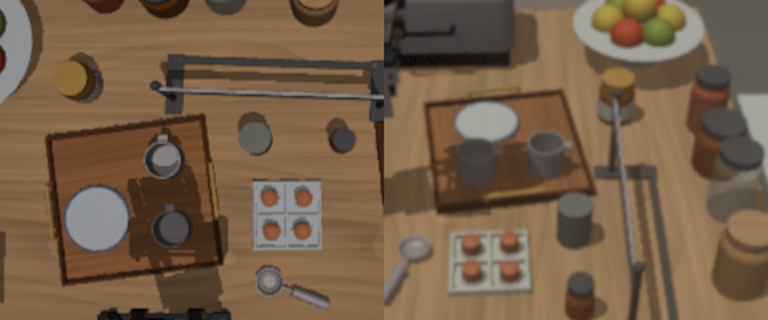

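Both cups stand upright on the tray at about (165,160) and (172,230) in the top half. All 4 capsules are still in the box.

Request:
servo_tool(commands=[-0.172,-0.135,0.05,0,0,0,0.047,-0.172,-0.135,0.1,0,0,0,0.047,-0.172,-0.135,0.1,0,0,0,0.047,-0.172,-0.135,0.1,0,0,0,0.047,-0.172,-0.135,0.13,0,0,0,0.047,-0.172,-0.135,0.13,0,0,0,0.047,-0.172,-0.135,0.13,0,0,0,0.047,-0.172,-0.135,0.13,0,0,0,0.047])

```text
time: 17.45
tool_pos: [0.5079, 0.0148, 0.0725]
ee_rot: [-3.141, 0.004, -3.141]
wrist_force: [0.1, 1.2, 0.6]
width: 0.0467
finger_force: 0.0
```

Request:
servo_tool(commands=[0,0.001,0.025,0,0,0,0.047,0,0.001,0.04,0,0,0,0.047,0,0.001,0.044,0,0,0,0.047,0,0.001,0.044,0,0,0,0.047,0,0.001,0.044,0,0,0,0.047])

```text
time: 18.08
tool_pos: [0.5076, 0.0154, 0.0273]
ee_rot: [-3.142, 0.002, 3.141]
wrist_force: [-0.2, -0.2, 0.4]
width: 0.047
finger_force: 0.0
```

Request:
servo_tool(commands=[0,0,0,0,0,0,0.035,0,0,0,0,0,0,0.025,0,0,0,0,0,0,0.02,0,0,0,0,0,0,0.02,0,0,0,0,0,0,0.02])

```text
time: 18.7
tool_pos: [0.5073, 0.0155, 0.0269]
ee_rot: [3.141, 0.001, 3.141]
wrist_force: [0.0, -0.4, 3.3]
width: 0.0302
finger_force: 30.0
```

Request:
servo_tool(commands=[0,0,-0.02,0,0,0,0.02,0,0,-0.06,0,0,0,0.02,0,0,-0.11,0,0,0,0.02,-0.02,0.06,-0.11,0,0,0,0.02,-0.04,0.12,-0.11,0,0,0,0.02,-0.063,0.187,-0.11,0,0,0,0.02,-0.063,0.187,-0.11,0,0,0,0.02,-0.063,0.187,-0.08,0,0,0,0.02,-0.063,0.187,-0.06,0,0,0,0.02,-0.063,0.187,-0.06,0,0,0,0.02])

```text
time: 19.95
tool_pos: [0.5681, 0.201, 0.0838]
ee_rot: [-3.14, -0.006, 3.141]
wrist_force: [0.4, 0.3, 0.3]
width: 0.0302
finger_force: 30.0
```

```bash
python3 - <<'E'
from h import *
o=robot.get_obs();print(o["tool_pos"],o["width"])
s=snapshot("side")
cv2.imwrite("pics/c5.png",cv2.resize(s["img"][110:230,170:320],None,fx=4,fy=4,interpolation=cv2.INTER_CUBIC))
E
```

```text
[0.5681423  0.20103257 0.08381301] 0.030215408329156528
```

View pics/c5.png

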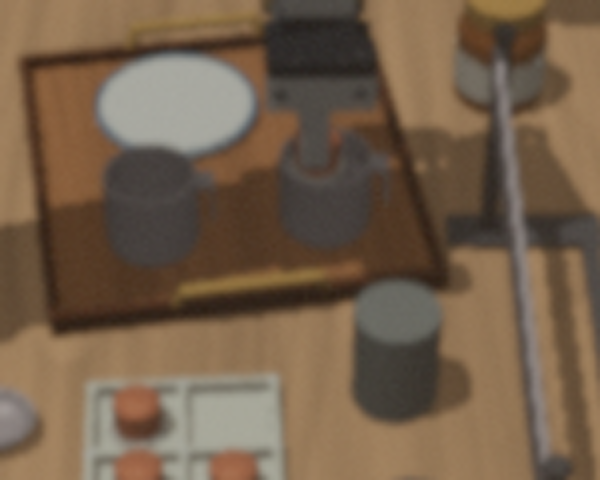

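The capsule hangs in the mouth of the far cup at about (322,150), roughly centred. I'm releasing it there.

Request:
servo_tool(commands=[-0.001,0.001,0,0,0,0,0.02,-0.001,0.001,0,0,0,0,0.02,-0.001,0.001,0,0,0,0,0.047,-0.001,0.001,0,0,0,0,0.047,-0.001,0.001,-0.02,0,0,0,0.047,-0.001,0.001,-0.04,0,0,0,0.047,-0.001,-0.05,-0.04,0,0,0,0.047,0.05,-0.11,-0.04,0,0,0,0.047,0.1,-0.16,-0.04,0,0,0,0.047,0.123,-0.188,-0.04,0,0,0,0.047])

```text
time: 21.25
tool_pos: [0.4456, 0.0132, 0.1266]
ee_rot: [-3.141, 0.001, -3.141]
wrist_force: [0.7, -0.3, 0.8]
width: 0.0469
finger_force: 0.0
```

```bash
python3 - <<'E'
from h import *
o=robot.get_obs();print(o["tool_pos"],o["width"])
s=snapshot("side");t=snapshot("top")
a=s["img"][110:230,170:320];b=t["img"][170:290,140:290]
cv2.imwrite("pics/c6.png",cv2.resize(np.hstack([b,a]),None,fx=2.6,fy=2.6,interpolation=cv2.INTER_CUBIC))
E
```

```text
[0.44559499 0.01323603 0.12658546] 0.04686417501550699
```

View pics/c6.png

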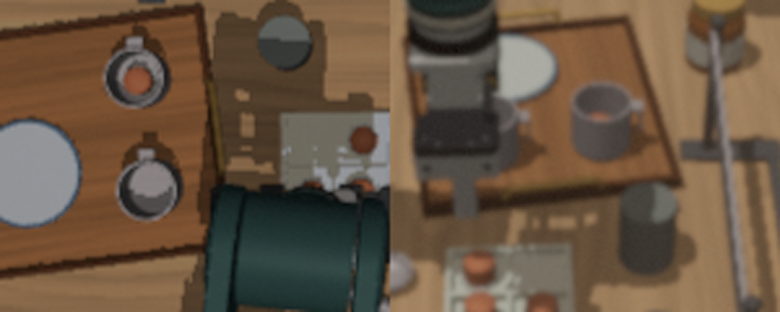

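Request:
servo_tool(commands=[-0.001,0.001,0.03,0,0,0,0.047,-0.001,0.001,0.06,0,0,0,0.047,-0.001,0.001,0.085,0,0,0,0.047,-0.001,0.001,0.1,0,0,0,0.047,-0.001,0.001,0.1,0,0,0,0.047,-0.001,0.001,0.1,0,0,0,0.03,-0.001,0.001,0.1,0,0,0,0.02,-0.001,0.001,0.1,0,0,0,0.02,-0.001,0.001,0.1,0,0,0,0.02,-0.001,0.001,0.1,0,0,0,0.02])

```text
time: 22.6
tool_pos: [0.4488, 0.0155, 0.0274]
ee_rot: [3.141, 0.002, 3.141]
wrist_force: [0.1, 0.8, 5.2]
width: 0.0301
finger_force: 30.0
```

Now to the near cup at (.456, .188): dx +.007, dy +.1725.

Request:
servo_tool(commands=[0,0,-0.02,0,0,0,0.02,0,0,-0.06,0,0,0,0.02,0,0,-0.11,0,0,0,0.02,-0.003,0.06,-0.11,0,0,0,0.02,-0.007,0.12,-0.11,0,0,0,0.02,-0.007,0.173,-0.11,0,0,0,0.02,-0.007,0.173,-0.11,0,0,0,0.02,-0.007,0.173,-0.08,0,0,0,0.02,-0.007,0.173,-0.059,0,0,0,0.02,-0.007,0.173,-0.059,0,0,0,0.02])

```text
time: 23.85
tool_pos: [0.4532, 0.1868, 0.083]
ee_rot: [-3.139, -0.005, 3.14]
wrist_force: [-0.6, -0.5, -0.6]
width: 0.03
finger_force: 30.0
```

Request:
servo_tool(commands=[0,0,0,0,0,0,0.02,0,0,0,0,0,0,0.02,0,0,0,0,0,0,0.047,0,0,0,0,0,0,0.047,0,0,-0.02,0,0,0,0.047,0,0,-0.06,0,0,0,0.047,0.06,-0.05,-0.12,0,0,0,0.06,0.12,-0.1,-0.12,0,0,0,0.094,0.15,-0.14,-0.12,0,0,0,0.094,0.15,-0.14,-0.12,0,0,0,0.094])

```text
time: 25.1
tool_pos: [0.3035, 0.0474, 0.2063]
ee_rot: [-3.141, 0.003, 3.141]
wrist_force: [1.0, 0.1, 0.1]
width: 0.0838
finger_force: 0.0
```

```bash
python3 m2.py c7 plate biscuit_large biscuit_small cup1
```

```text
[0.3035 0.0474 0.2063]
plate 0.78 [0.4712 0.3263 0.0123] 0.09
biscuit_large 0.83 [ 0.4526 -0.2753  0.0157] 0.089
biscuit_small 0.64 [ 0.5701 -0.3223  0.0133] 0.114
cup1 0.71 [0.4579 0.1853 0.0115] 0.264
cup1 0.63 [0.5751 0.2004 0.0138] 0.206
```

View pics/c7.png

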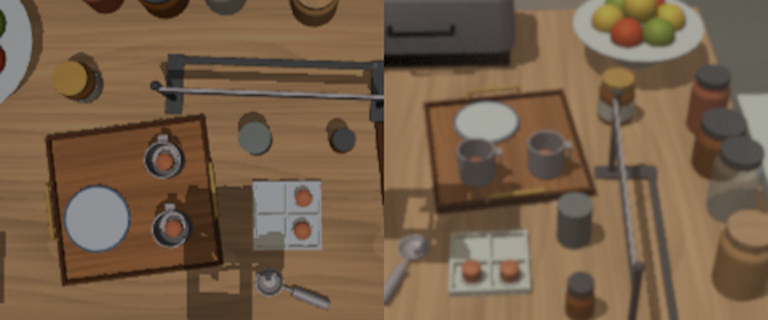

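Each cup holds one capsule, and two spares remain in the box. The biscuits have not moved.

Request:
servo_tool(commands=[-0.149,-0.322,0.09,0,0,0,0.094,-0.149,-0.322,0.09,0,0,0,0.094,-0.149,-0.322,0.09,0,0,0,0.094,-0.149,-0.322,0.09,0,0,0,0.094,-0.149,-0.322,0.09,0,0,0,0.094,-0.149,-0.322,0.09,0,0,0,0.094,-0.149,-0.322,0.09,0,0,0,0.094,-0.149,-0.322,0.09,0,0,0,0.094,-0.149,-0.322,0.09,0,0,0,0.094])

```text
time: 26.72
tool_pos: [0.4541, -0.2724, 0.1162]
ee_rot: [-3.141, 0.001, -3.14]
wrist_force: [0.2, 0.1, 0.5]
width: 0.0941
finger_force: 0.0
```

```bash
python3 - <<'E'
from h import *
o=robot.get_obs();print(o["tool_pos"],o["width"])
s=snapshot("side");
for d in spotter.trace("biscuit_large",s)[:1]+spotter.trace("biscuit_small",s)[:1]: print(d["conf"],d["box"],ray(*cen(d["region"]),s,.021).round(4))
E
```

```text
[ 0.45410823 -0.2724066   0.11617926] 0.0940554254492928
0.79 [186.6, 302.2, 34.8, 26.5] [ 0.4546 -0.28    0.021 ]
0.54 [251.8, 322.1, 22.1, 24.4] [ 0.5718 -0.3227  0.021 ]
```

Request:
servo_tool(commands=[0,-0.002,0.04,0,0,0,0.094,0,-0.002,0.075,0,0,0,0.094,0,-0.002,0.088,0,0,0,0.094,0,-0.002,0.0895,0,0,0,0.094,0,-0.002,0.0895,0,0,0,0.094,0,-0.002,0.0895,0,0,0,0.075,0,-0.002,0.0895,0,0,0,0.06,0,-0.002,0.0895,0,0,0,0.05,0,-0.002,0.0895,0,0,0,0.05,0,-0.002,0.0895,0,0,0,0.05])

```text
time: 28.12
tool_pos: [0.4541, -0.2755, 0.0262]
ee_rot: [3.142, 0.0, 3.141]
wrist_force: [-0.0, 1.2, 1.4]
width: 0.0634
finger_force: 30.0
```

Request:
servo_tool(commands=[0,0,-0.03,0,0,0,0.05,0,0,-0.08,0,0,0,0.05,0,0.05,-0.12,0,0,0,0.05,0,0.1,-0.12,0,0,0,0.05,0,0.15,-0.12,0,0,0,0.05,0,0.2,-0.12,0,0,0,0.05,0,0.25,-0.12,0,0,0,0.05,0,0.3,-0.12,0,0,0,0.05,0,0.3,-0.12,0,0,0,0.05])

```text
time: 29.25
tool_pos: [0.4535, 0.0272, 0.1458]
ee_rot: [3.141, -0.0, -3.136]
wrist_force: [-0.1, -0.7, -0.4]
width: 0.0633
finger_force: 30.0
```

Request:
servo_tool(commands=[-0.018,0.05,0,0,0,0,0.05,-0.018,0.1,0,0,0,0,0.05,-0.018,0.15,0,0,0,0,0.05,-0.018,0.2,0,0,0,0,0.05,-0.018,0.25,0,0,0,0,0.05,-0.018,0.303,0,0,0,0,0.05,-0.018,0.303,0,0,0,0,0.05,-0.018,0.303,0.05,0,0,0,0.05,-0.018,0.303,0.1,0,0,0,0.05,-0.018,0.303,0.1,0,0,0,0.05])

```text
time: 30.5
tool_pos: [0.4691, 0.3236, 0.041]
ee_rot: [-3.135, -0.01, 3.139]
wrist_force: [-0.1, -0.2, -0.8]
width: 0.0632
finger_force: 30.0
```

Request:
servo_tool(commands=[0,0,0,0,0,0,0.05,0,0,0,0,0,0,0.05,0,0,0.008,0,0,0,0.05,0,0,0.013,0,0,0,0.05,0,0,0.013,0,0,0,0.05,0,0,0.013,0,0,0,0.05])

```text
time: 31.25
tool_pos: [0.472, 0.3275, 0.0329]
ee_rot: [-3.142, -0.0, 3.142]
wrist_force: [-0.4, -0.3, 0.3]
width: 0.0633
finger_force: 30.0
```

Request:
servo_tool(commands=[0,0,0.002,0,0,0,0.05,0,0,0.003,0,0,0,0.05,0,0,0.003,0,0,0,0.05])

```text
time: 31.62
tool_pos: [0.4721, 0.3275, 0.0303]
ee_rot: [3.141, 0.0, 3.142]
wrist_force: [-0.1, -0.4, 1.2]
width: 0.0632
finger_force: 30.0
```

Request:
servo_tool(commands=[0,0,0,0,0,0,0.066,0,0,0,0,0,0,0.072,0,0,0,0,0,0,0.075,0,0,0,0,0,0,0.075,0,0,-0.03,0,0,0,0.075,0,0,-0.08,0,0,0,0.075,0,0,-0.14,0,0,0,0.075,0.03,-0.06,-0.14,0,0,0,0.075,0.09,-0.11,-0.14,0,0,0,0.075,0.14,-0.14,-0.14,0,0,0,0.075])

```text
time: 32.88
tool_pos: [0.3438, 0.1947, 0.1701]
ee_rot: [-3.142, 0.001, 3.141]
wrist_force: [0.1, -0.5, 1.3]
width: 0.0748
finger_force: 0.0
```

Request:
servo_tool(commands=[0,-0.05,0,0,0,0,0.065,0,-0.1,0,0,0,0,0.065,0,-0.14,0,0,0,0,0.065,0,-0.14,0,0,0,0,0.065])

```text
time: 33.38
tool_pos: [0.3448, 0.0541, 0.1702]
ee_rot: [-3.141, 0.001, 3.136]
wrist_force: [-0.5, 0.1, 0.6]
width: 0.0649
finger_force: 0.0
```

```bash
sed -i 's/biscuit_large=.012,/biscuit_large=.016,/' m2.py; python3 m2.py c8 plate biscuit_large biscuit_small
```

```text
[0.3448 0.0541 0.1702]
plate 0.86 [0.4724 0.3245 0.0148] 0.381
plate 0.5 [ 0.7793 -0.2879] 0.684
biscuit_large 0.73 [0.5764 0.2062] 0.443
biscuit_large 0.56 [0.4691 0.3235 0.02  ] 0.115
biscuit_small 0.7 [ 0.5724 -0.3222  0.0113] 0.19
biscuit_small 0.53 [0.7111 0.3573] 0.646
```

View pics/c8.png

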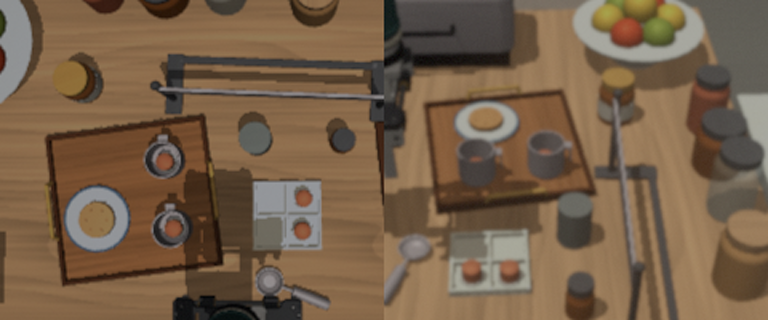

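The large biscuit sits centred on the plate at about (97,218) in the top half. The small one is next.

Request:
servo_tool(commands=[-0.226,-0.374,0.03,0,0,0,0.065,-0.226,-0.374,0.03,0,0,0,0.065,-0.226,-0.374,0.03,0,0,0,0.065,-0.226,-0.374,0.03,0,0,0,0.065,-0.226,-0.374,0.03,0,0,0,0.065,-0.226,-0.374,0.03,0,0,0,0.065,-0.226,-0.374,0.03,0,0,0,0.065,-0.226,-0.374,0.07,0,0,0,0.07,-0.226,-0.374,0.07,0,0,0,0.07,-0.226,-0.374,0.07,0,0,0,0.07])

```text
time: 35.02
tool_pos: [0.5712, -0.3172, 0.1007]
ee_rot: [-3.142, 0.0, -3.14]
wrist_force: [0.3, -0.2, 0.3]
width: 0.0698
finger_force: 0.0
```

```bash
python3 - <<'E'
from h import *
o=robot.get_obs();print(o["tool_pos"],o["width"])
s=snapshot("side");
for d in spotter.trace("biscuit_small",s)[:2]: print(d["conf"],d["box"],ray(*cen(d["region"]),s,.021).round(4))
cv2.imwrite("pics/c9.png",cv2.resize(s["img"][250:384,180:340],None,fx=4,fy=4,interpolation=cv2.INTER_CUBIC))
E
```

```text
[ 0.57115724 -0.31718974  0.10072324] 0.06977053743654135
0.81 [265.4, 324.4, 19.4, 23.7] [ 0.5978 -0.3298  0.021 ]
```

View pics/c9.png

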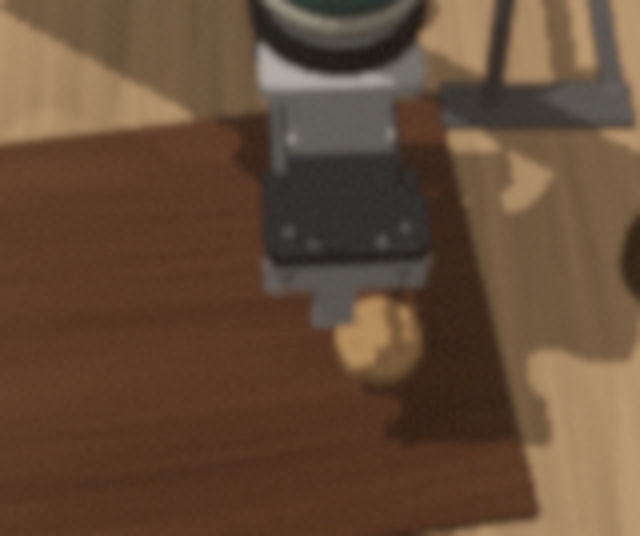

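The small biscuit has been knocked aside: its side box moved from column 252 to 265. I'll back off and measure it again.

Request:
servo_tool(commands=[0.05,0.05,-0.05,0,0,0,0.07,0.1,0.1,-0.05,0,0,0,0.07,0.15,0.15,-0.05,0,0,0,0.07,0.2,0.2,-0.05,0,0,0,0.07,0.2,0.2,-0.05,0,0,0,0.07])

```text
time: 35.75
tool_pos: [0.3695, -0.1163, 0.152]
ee_rot: [-3.14, 0.004, -3.141]
wrist_force: [1.0, 0.2, 1.4]
width: 0.0703
finger_force: 0.0
```

```bash
python3 m2.py c10 biscuit_small; sleep 0; python3 m2.py c11 biscuit_small
```

```text
[ 0.3695 -0.1163  0.152 ]
biscuit_small 0.56 [ 0.5961 -0.3286  0.0151] 0.11
[ 0.3713 -0.1179  0.152 ]
biscuit_small 0.52 [ 0.5974 -0.3279  0.0124] 0.178
```

Request:
servo_tool(commands=[-0.06,-0.05,0,0,0,0,0.07,-0.12,-0.1,0,0,0,0,0.07,-0.17,-0.16,0,0,0,0,0.07,-0.225,-0.21,0.02,0,0,0,0.07,-0.225,-0.21,0.06,0,0,0,0.07,-0.225,-0.21,0.06,0,0,0,0.07,-0.225,-0.21,0.06,0,0,0,0.07,-0.225,-0.21,0.06,0,0,0,0.07])

```text
time: 37.15
tool_pos: [0.596, -0.3278, 0.0921]
ee_rot: [-3.14, 0.002, -3.141]
wrist_force: [0.4, 0.7, 0.1]
width: 0.0702
finger_force: 0.0
```

```bash
python3 - <<'E'
from h import *
o=robot.get_obs();print(o["tool_pos"],o["width"])
s=snapshot("side");
for d in spotter.trace("biscuit_small",s)[:2]: print(d["conf"],d["box"],ray(*cen(d["region"]),s,.021).round(4))
E
```

```text
[ 0.5959953  -0.32779761  0.09207558] 0.07017320382757425
0.75 [265.8, 330.4, 15.5, 17.8] [ 0.5937 -0.3371  0.021 ]
0.28 [137.6, 273.6, 175.3, 110.4] [ 0.4984 -0.33    0.021 ]
```

Its lower edge is unchanged and only the top is hidden by the finger, so it has not moved again. Descending to z = .0265.

Request:
servo_tool(commands=[0,0,0.03,0,0,0,0.07,0,0,0.055,0,0,0,0.07,0,0,0.065,0,0,0,0.07,0,0,0.0655,0,0,0,0.07,0,0,0.0655,0,0,0,0.07,0,0,0.0655,0,0,0,0.055,0,0,0.0655,0,0,0,0.04,0,0,0.0655,0,0,0,0.03,0,0,0.0655,0,0,0,0.03,0,0,0.0655,0,0,0,0.03])

```text
time: 38.5
tool_pos: [0.5959, -0.3281, 0.0247]
ee_rot: [-3.141, 0.0, 3.141]
wrist_force: [-0.5, -0.7, 0.8]
width: 0.0432
finger_force: 30.0
```

Request:
servo_tool(commands=[0,0,-0.03,0,0,0,0.03,0,0,-0.08,0,0,0,0.03,0.02,0.05,-0.12,0,0,0,0.03,0.04,0.1,-0.12,0,0,0,0.03,0.07,0.15,-0.12,0,0,0,0.03,0.1,0.2,-0.12,0,0,0,0.03,0.126,0.25,-0.12,0,0,0,0.03,0.126,0.3,-0.12,0,0,0,0.03,0.126,0.35,-0.12,0,0,0,0.03,0.126,0.35,-0.12,0,0,0,0.03])

```text
time: 39.75
tool_pos: [0.4694, 0.0247, 0.1445]
ee_rot: [3.141, 0.0, -3.136]
wrist_force: [0.1, -0.6, -0.2]
width: 0.0433
finger_force: 30.0
```

Request:
servo_tool(commands=[0,0.05,0,0,0,0,0.03,0,0.1,0,0,0,0,0.03,0,0.15,0,0,0,0,0.03,0,0.2,0,0,0,0,0.03,0,0.25,0,0,0,0,0.03,0,0.3055,0,0,0,0,0.03,0,0.3055,0,0,0,0,0.03,0,0.3055,0.04,0,0,0,0.03,0,0.3055,0.085,0,0,0,0.03,0,0.3055,0.085,0,0,0,0.03])

```text
time: 41.0
tool_pos: [0.4674, 0.3239, 0.0551]
ee_rot: [-3.136, -0.009, 3.14]
wrist_force: [-0.1, -0.6, 0.6]
width: 0.043
finger_force: 30.0
```

Request:
servo_tool(commands=[0,0,0,0,0,0,0.03,0,0,0.006,0,0,0,0.03,0,0,0.011,0,0,0,0.03,0,0,0.013,0,0,0,0.03,0,0,0.013,0,0,0,0.03,0,0,0.013,0,0,0,0.03])

```text
time: 41.75
tool_pos: [0.4699, 0.3276, 0.0466]
ee_rot: [3.141, 0.0, 3.142]
wrist_force: [0.1, -0.5, -0.0]
width: 0.0429
finger_force: 30.0
```

Still about 5 mm above the expected contact.

Request:
servo_tool(commands=[0,0,0.002,0,0,0,0.03,0,0,0.004,0,0,0,0.03,0,0,0.005,0,0,0,0.03,0,0,0.005,0,0,0,0.03])

```text
time: 42.25
tool_pos: [0.4698, 0.3274, 0.0413]
ee_rot: [-3.141, -0.0, 3.141]
wrist_force: [0.9, 0.4, -0.4]
width: 0.0432
finger_force: 30.0
```

Request:
servo_tool(commands=[0,0,0.001,0,0,0,0.03,0,0,0.001,0,0,0,0.03])

```text
time: 42.5
tool_pos: [0.47, 0.3275, 0.0407]
ee_rot: [3.141, 0.0, 3.141]
wrist_force: [0.2, -0.4, 0.9]
width: 0.0431
finger_force: 30.0
```

Near contact. Releasing and retreating.

Request:
servo_tool(commands=[0,0,0,0,0,0,0.046,0,0,0,0,0,0,0.052,0,0,0,0,0,0,0.058,0,0,0,0,0,0,0.058,0,0,-0.03,0,0,0,0.06,0,0,-0.08,0,0,0,0.06,0,0,-0.14,0,0,0,0.06,0.03,-0.06,-0.14,0,0,0,0.06,0.09,-0.11,-0.14,0,0,0,0.06,0.14,-0.14,-0.14,0,0,0,0.06])

```text
time: 43.75
tool_pos: [0.3416, 0.1947, 0.1806]
ee_rot: [-3.142, 0.001, 3.141]
wrist_force: [-0.5, -0.2, 1.8]
width: 0.06
finger_force: 0.0
```

Request:
servo_tool(commands=[0,-0.05,0,0,0,0,0.06,0,-0.1,0,0,0,0,0.06,0,-0.14,0,0,0,0,0.06,0,-0.14,0,0,0,0,0.06])

```text
time: 44.25
tool_pos: [0.3426, 0.0542, 0.1807]
ee_rot: [-3.141, 0.001, 3.136]
wrist_force: [0.5, 0.1, -0.5]
width: 0.0596
finger_force: 0.0
```

```bash
python3 - <<'E'
from h import *
t=snapshot("top");s=snapshot("side")
a=cv2.resize(t["img"][160:290,110:240],(390,390),interpolation=cv2.INTER_CUBIC);b=cv2.resize(s["img"][95:225,165:295],(390,390),interpolation=cv2.INTER_CUBIC)
cv2.imwrite("pics/c12.png",np.hstack([a,b]))
for n,z in(("plate",.016),("biscuit_large",.022),("biscuit_small",.034)):
  for ss in(t,s):
    for d in spotter.trace(n,ss)[:2]: print(n,round(d["conf"],2),d["box"],ray(*cen(d["region"]),ss,z).round(4))
E
```

```text
plate 0.84 [193.6, 123.7, 42.5, 23.7] [0.4768 0.3236 0.016 ]
plate 0.52 [281.5, 100.2, 25.5, 39.4] [0.7222 0.4026 0.016 ]
biscuit_large 0.69 [141.6, 230.9, 19.5, 16.0] [0.4667 0.3142 0.022 ]
biscuit_large 0.66 [187.2, 204.6, 54.6, 39.9] [ 0.4777 -0.0204  0.022 ]
biscuit_large 0.51 [200.2, 131.2, 24.2, 12.4] [0.4695 0.3157 0.022 ]
biscuit_small 0.52 [142.3, 229.7, 17.3, 15.1] [0.4709 0.3234 0.034 ]
biscuit_small 0.21 [281.0, 101.3, 23.6, 38.8] [0.7177 0.3791 0.034 ]
```

View pics/c12.png

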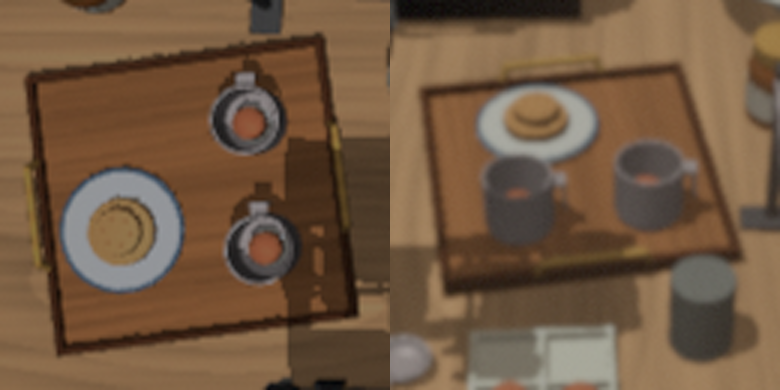

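The picture shows the small biscuit centred on the large one in the middle of the plate at about (120,230). The 5 px offset is parallax. Each cup is upright with one capsule, so I'm handing the job in.

```bash
python3 -c "
from bench import close_job
print(close_job())"
```

```text
the job is handed in; nothing more can be done
None
```

I handed the job in at about 44 s: both cups stand upright on the tray with one capsule each, two spare capsules are still in the box, and the small biscuit is stacked on the large one in the middle of the plate.

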